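# Pin the tool chest's hasp

### The job

Lock the red tool chest: flip the steel hasp on its lid forward and down over the staple on the front, then drop the yellow-handled locking pin from the stand down through the staple's loop until it sits fully home, and let go.

Things in the scene. Friction and masses are not known exactly. Their poses are not given: they have to be found in the camera images.
- hasp (a joint): Steel hasp of the red chest: plate 80 mm wide, 82 long, 4 thick, big slot. Angle in rad: 0 = closed, hanging on the chest's front with the staple through its slot; 1.57 = level, out to the front; 3.14 = upright; 3.75 = leaning back over the lid on its stop (start). Loose hinge, 120 g: pushed forward from behind past upright it falls closed by itself; short of that it falls back.
- hasp_hinge (a point): Middle of the hasp's hinge line, on the top front edge of the chest (fixed, 240 mm deep, 260 wide; flat lid 160 mm above the bench, this point 162). Axes: x level, from the chest's front to its back; y along the hinge; z up. At the start the hasp leans back from here, its free edge 47 mm behind (+x) and 67 mm above this point.
- staple (a point): Middle of the free space in the staple's loop, before the closed hasp. Staple: level U of 8 mm round steel bar sticking out 54 mm from the chest's front, 122 mm above the bench. Free space 28 mm across (y), 36 mm front to back (x), open up and down. This point is 22 mm before and 40 mm below the hinge; same axes: x level, into the chest, y along its front, z up.
- pin_grip (a point): Centre of the locking pin's yellow handle (26 mm wide, 70 tall), z up the pin. Below: 36 mm collar, cone, 14 mm shank; cone ends 57, tip 107 mm below this point. 220 g. Seated in the loop, the cone rests on the bars, this point about 51 mm above the staple's. Starts upright, in one of 3 holes 50 mm deep, 70 apart along x, in a stand 70 tall; blue and black handled twins in the others.
Not all that is in view belongs to the job. Leave any turquoise look-alike of the part that bears pin_grip alone.

How it is judged:
By the outcome, as a careful person would: the job done as asked, in the order asked, and still so for the second after the job is handed in, with the robot touching nothing.
It also fails if it takes over 59 s, if anything falls off the work surface, if the arm or the gripper's body presses on something with over 40 N, if the wrist force passes 120 N, or if a joint passes its speed limit or range.

### The arm

A 7-joint arm with a two-finger parallel gripper is mounted at the origin on the work surface. World frame = base frame: x ahead of the robot, y to its left, z up, the work surface at z = 0. Lengths are in mm, angles in rad, forces in N, time in s.
With the tool pointing down it reaches from about 400 to 850 mm from the base axis. Payload 4.4 kg.
Tool frame: the origin (TCP) lies on the centre line of the jaws, within the pads' length; the fingertips stand bot.tip_reach ahead of it and the grasp point (between the pads) is the TCP (bot.tip_reach is the distance from the TCP to the fingertips, in mm); z points along the fingers, y is the line along which they close (so a half turn about z gives the same grasp; the last joint's range is limited). The gripper opens to 94 mm and grips with 3 to 60 N. Pads are 16 mm wide; open, the fingers measure 119 mm over their backs; the gripper's body (75 mm by 177 mm) begins 78 mm behind the grasp point.
Start: joints at [-1.295, 0.628, 0.038, 1.517, -0.027, 0.996, -0.02], TCP at [217.846, 612.422, 224.478] pointing down, gripper open.
Joint ranges: [-3.06, 3.06], [-0.37, 2.12], [-1.25, 1.32], [0.18, 2.47], [-1.1, 4.24], [0.23, 1.98], [-2.94, 2.94]. Speed limits (rad/s): [2.57, 2.57, 3.14, 3.14, 3.14, 3.14, 3.14].

### API

Orientations are given as a rotation vector (axis times angle).
In Python, from cell import bot, solve_ik, optics gives the robot as it stands. Calls block until the motion is done:
- bot.goto(position, orientation): joint-space move of the TCP to a pose.
- bot.move_linear(position, frame=None, speed=150): straight line of the TCP; frame=None keeps the orientation; speed is the mean speed in mm/s.
- bot.movej(angles): joint-space move.
- bot.command_gripper(opening, strength=None): finger opening in mm; strength is the grip in N (None keeps the last); returns when the fingers have stopped.
- bot.dwell(seconds).
- solve_ik(position, orientation): joint angles nearest the present ones, or None.
- bot.observe(): the state.
- optics.camera(name): name is "scene" or "top" or "wrist"; returns (picture, depth): 400x640x3 uint8, red, green, blue; 400x640 float32, mm along the optical axis (not along the pixel's ray), 0 where there is no reading.
- optics.camera_info(name): a dict with "fx", "fy", "cx", "cy" (pixels), "world_to_cam" (4x4, takes a point from world to camera coordinates). Camera axes: x right, y up, looking along -z (the intrinsics and any distortion apply to the point x, -y, -z); pixel columns grow to the right and rows downward; lengths in mm; the calibration is good to about 2 mm. A picture is of the moment at which its call begins: read the wrist's pose just before it. camera_info takes no time and is no camera call; for the wrist camera it gives the pose at the moment of the call.
A pose or a line that the arm cannot do raises bot.PlanningError and nothing moves.
- bot.hand_in(): hands the job in; it is judged then, once.
The state is a dict: "t": time; "joint_positions": joint angles; "dq": joint speeds; "tau": joint torques, N m; "position": TCP position; "orientation": TCP orientation; "contact_force": force on the tool from outside, world axes, zero at the start; "torque": the same for the moment, N m; "grip_width": finger opening in mm; "grasp_force": force on a finger pad.
Only numpy, scipy, OpenCV 4.12 (cv2) and the standard library are available. Lean on these libraries where they do the work, as an engineer would, in place of code of your own. Each camera call takes 0.05 s, during which the arm holds its last target. There are 200 camera calls.

## Working session

There is one attempt and no reset: what is moved stays moved. The work goes in short steps, each a Python script; the robot and the scene stay as the last script left them, time stands still between calls to the robot, and variables do not carry over. Pictures are saved under pics/ and viewed, at most 10 in all, crops included, and the job is handed in when it is done.

```bash
ls; mkdir -p pics
cat > h.py <<'E'
import numpy as np, cv2
from cell import bot, solve_ik, optics
from scipy.spatial.transform import Rotation as R
def snap(n,f):
    p,d=optics.camera(n); cv2.imwrite('pics/'+f+'.png',cv2.cvtColor(p,cv2.COLOR_RGB2BGR)); np.savez('pics/'+f+'.npz',p=p,d=d,**optics.camera_info(n)); return p,d
def load(f):
    z=np.load('pics/'+f+'.npz'); return {k:z[k] for k in z.files}
def cloud(z):
    d=z['d']; v,u=np.mgrid[0:d.shape[0],0:d.shape[1]]
    X=np.stack([(u-z['cx'])/z['fx']*d,-(v-z['cy'])/z['fy']*d,-d],-1)
    T=np.linalg.inv(z['world_to_cam']); W=X@T[:3,:3].T+T[:3,3]; W[d==0]=np.nan; return W
def ray(z,u,v,h):
    T=np.linalg.inv(z['world_to_cam']); r=T[:3,:3]@np.array([(u-z['cx'])/z['fx'],-(v-z['cy'])/z['fy'],-1]); o=T[:3,3]
    return o+r*(h-o[2])/r[2]
E
python3 - <<'E'
from h import *
for n in ['scene','top','wrist']:
    snap(n,n+'0'); i=optics.camera_info(n); print(n,{k:(np.round(v,3).tolist()) for k,v in i.items()} )
print(bot.observe(),bot.tip_reach)
a=cv2.imread('pics/scene0.png');b=cv2.imread('pics/top0.png')
E
```

```text
pics
scene {'fx': 409.913, 'fy': 409.913, 'cx': 315.459, 'cy': 192.443, 'world_to_cam': [[-0.671, 0.742, -0.006, 399.312], [-0.497, -0.444, 0.746, 161.411], [0.55, 0.503, 0.666, -1218.973], [0.0, 0.0, 0.0, 1.0]]}
top {'fx': 459.923, 'fy': 459.923, 'cx': 324.533, 'cy': 201.741, 'world_to_cam': [[0.028, -1.0, 0.012, -81.421], [0.996, 0.029, 0.083, -523.314], [-0.083, 0.01, 0.996, -857.952], [0.0, 0.0, 0.0, 1.0]]}
wrist {'fx': 289.313, 'fy': 289.313, 'cx': 321.292, 'cy': 201.02, 'world_to_cam': [[0.336, 0.942, -0.001, -650.106], [-0.906, 0.323, -0.273, 27.39], [-0.257, 0.093, 0.962, -391.262], [0.0, 0.0, 0.0, 1.0]]}
{'t': 0.15, 'joint_positions': array([-1.2947778 ,  0.62913988,  0.03847274,  1.51812032, -0.02702008,
        0.99627919, -0.0200157 ]), 'dq': array([ 0.0007168 , -0.00225194, -0.00052025, -0.00207647,  0.00068405,
       -0.00078815,  0.00089365]), 'tau': array([ 9.35609532e-04, -5.50084877e+01,  1.14475396e+00, -1.86817199e+01,
       -5.21660596e-02,  2.08988646e-02,  1.25987372e-04]), 'position': array([217.70020242, 611.96243389, 223.76750148]), 'orientation': array([-5.34347413e-01, -3.09557262e+00,  2.21184488e-03]), 'contact_force': array([-0.0189363 ,  0.03044589, -0.40225427]), 'torque': array([ 0.01531796,  0.00409101, -0.00749809]), 'grasp_force': 0.0, 'grip_width': 94.03576890392603} 19.0
```

View pics/scene0.png

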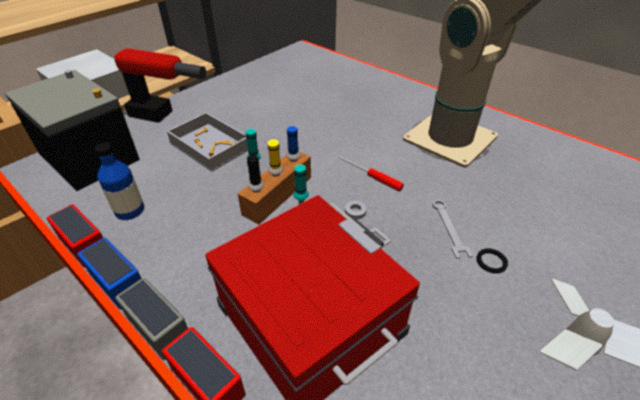

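View pics/top0.png

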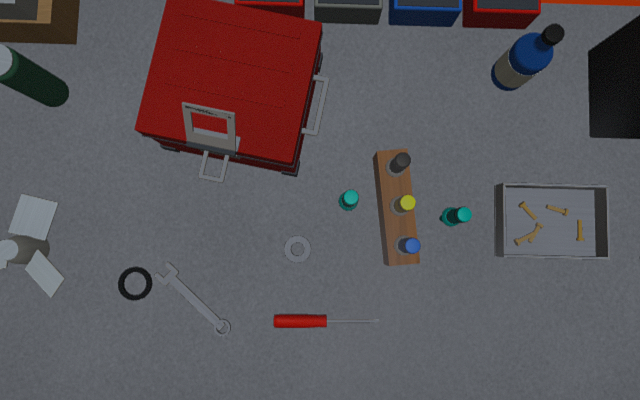

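Top view: the chest is at upper left with its hasp around (210,122) and its staple at (213,165). The stand holds black (400,162), yellow (407,203) and blue (411,245) handles. Turquoise look-alikes stand loose at (349,199) and (459,215), so the yellow handle at (407,203) is the target (scene view (274,150)).

Run:
```python
from h import *
z=load('top0'); W=cloud(z); p=z['p'].astype(int); s=load('scene0'); Ws=cloud(s); ps=s['p'].astype(int)
def st(n,m,W):
    q=W[m]; q=q[~np.isnan(q[:,0])]; print(n,len(q),np.round(np.percentile(q,[2,10,50,90,98],axis=0),1).tolist()); return q
yel=lambda p:(p[...,0]>120)&(p[...,1]>110)&(p[...,2]<70)
for n,w,pp in(('top',W,p),('scene',Ws,ps)):
    m=yel(pp); lab=cv2.connectedComponentsWithStats(m.astype(np.uint8))
    for i in range(1,lab[0]):
        if lab[2][i,4]>30: print(n,lab[2][i],lab[3][i]); st('yel',lab[1]==i,w)
    # lid
    red=(pp[...,0]>80)&(pp[...,1]<40)&(pp[...,2]<40)&(abs(w[...,2]-160)<6)&(w[...,1]>0)
    m=cv2.morphologyEx(red.astype(np.uint8),cv2.MORPH_OPEN,np.ones((3,3)))>0
    q=st('lid',m,w)
    b=cv2.minAreaRect(q[:,:2].astype(np.float32)); print(b, cv2.boxPoints(b).round(1).tolist())
    # hasp above lid
    grey=(np.ptp(pp,axis=-1)<30)&(w[...,1]>0)&(w[...,1]<400)&(w[...,0]>450)&(w[...,0]<760)
    q=st('hasp',grey&(w[...,2]>166)&(w[...,2]<260),w)
    b=cv2.minAreaRect(q[:,:2].astype(np.float32)); print(b, cv2.boxPoints(b).round(1).tolist())
    q=st('staple',grey&(w[...,2]>112)&(w[...,2]<135)&(pp[...,0]>70),w)
    b=cv2.minAreaRect(q[:,:2].astype(np.float32)); print(b, cv2.boxPoints(b).round(1).tolist())
    wood=(pp[...,0]>pp[...,2]+40)&(pp[...,0]<160)&(abs(w[...,2]-70)<6)
    q=st('stand',wood,w);b=cv2.minAreaRect(q[:,:2].astype(np.float32)); print(b, cv2.boxPoints(b).round(1).tolist())
c=np.hstack([cv2.resize(cv2.imread('pics/top0.png')[90:200,130:260],(520,440),interpolation=2),cv2.resize(cv2.imread('pics/scene0.png')[120:200,240:310],(280,440),interpolation=2)])
cv2.imwrite('pics/crop1.png',c)
```

```text
top [400 195  16  15 177] [407.70621469 201.97740113]
yel 174 [[505.9, -209.4, 159.7], [509.0, -207.7, 160.8], [517.2, -199.6, 162.3], [525.3, -191.2, 164.0], [528.5, -188.4, 164.9]]
lid 18131 [[597.3, 4.2, 158.0], [629.4, 20.6, 159.1], [721.4, 109.1, 160.8], [814.0, 205.7, 162.7], [836.0, 229.0, 164.0]]
((719.8426513671875, 104.81520080566406), (251.3839111328125, 244.8247528076172), 80.54258728027344) [[578.4000244140625, 0.8999999761581421], [819.9000244140625, -39.29999923706055], [861.2000122070312, 208.6999969482422], [619.7000122070312, 248.89999389648438]]
hasp 1506 [[590.1, 76.4, 166.4], [596.6, 81.9, 167.7], [613.9, 117.0, 186.2], [641.4, 150.2, 227.7], [646.9, 155.9, 230.0]]
((617.7923583984375, 117.0186996459961), (81.29075622558594, 55.45423126220703), 80.31156158447266) [[583.5999755859375, 81.5999984741211], [638.2999877929688, 72.30000305175781], [652.0, 152.39999389648438], [597.2999877929688, 161.8000030517578]]
staple 344 [[546.8, 101.7, 122.0], [549.9, 104.6, 123.8], [564.7, 127.3, 125.7], [589.3, 144.3, 127.7], [595.9, 147.7, 128.9]]
((572.208251953125, 118.96853
[... 1873 characters left out ...]
, 112.8, 122.1], [556.9, 137.2, 125.7], [627.0, 234.7, 127.5], [715.6, 249.7, 128.6]]
((631.8507690429688, 203.54159545898438), (236.2721710205078, 88.80350494384766), 31.324281692504883) [[507.8999938964844, 180.10000610351562], [554.0, 104.19999694824219], [755.9000244140625, 227.0], [709.7000122070312, 302.8999938964844]]
stand 1156 [[438.9, -454.3, 64.3], [529.3, -335.3, 65.4], [831.8, 49.9, 69.8], [943.2, 228.9, 74.0], [949.9, 244.0, 75.5]]
((604.08056640625, -159.0062255859375), (858.81494140625, 1042.874267578125), 33.01828384399414) [[-40.099998474121094, 44.20000076293945], [528.2000122070312, -830.2000122070312], [1248.300048828125, -362.20001220703125], [680.0, 512.2000122070312]]
```

View pics/crop1.png

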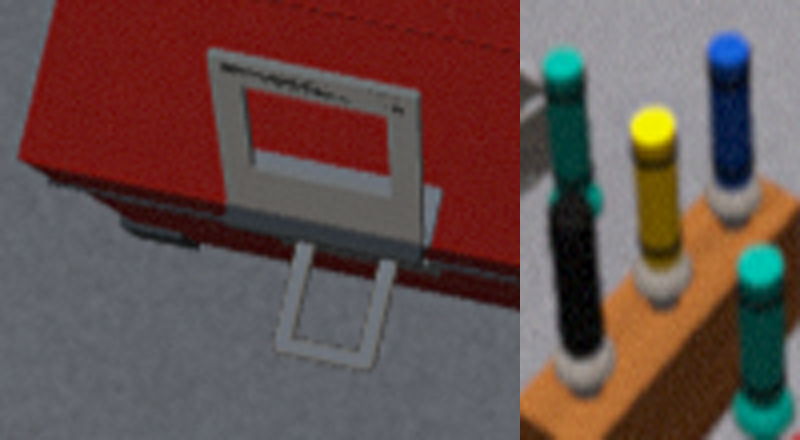

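The crop confirms the yellow-handled pin, the middle one in the stand. The staple U and the raised hasp are also clear. Next I check the obstacle heights on the path, then flip the hasp.

```bash
cat >> h.py <<'E'
yaw=np.radians(-9.7); xh=np.array([np.cos(yaw),np.sin(yaw),0]); yh=np.array([-np.sin(yaw),np.cos(yaw),0]); zh=np.array([0,0,1.])
hinge=np.array([600.5,121.,162.]); staple=hinge-22*xh-40*zh
def down(y):  # tool z down, tool y along y
    y=np.array(y,float)/np.linalg.norm(y); z=-zh; return R.from_matrix(np.column_stack([np.cross(y,z),y,z])).as_rotvec()
def best(pos,y):
    c=[(np.abs(q-bot.observe()['joint_positions']).max(),s) for s in(1,-1) if (q:=solve_ik(pos,down(s*np.array(y)))) is not None]
    return down(min(c)[1]*np.array(y))
E
python3 - <<'E'
from h import *
z=load('top0');W=cloud(z)
q=W[(W[...,1]>250)&(W[...,0]<700)]; print('left max z',np.nanmax(q[:,2]))
s=load('scene0');Ws=cloud(s); m=(Ws[...,1]>260)&(Ws[...,0]<750)&(Ws[...,0]>100);print('scene',np.nanpercentile(Ws[m][:,2],[50,99,100]))
for u,v in((211.3,178.7),(200.8,177.5),(223,181.7)): print('staple outer',ray(z,u,v,124).round(1))
for n,u,v,h in(('yel',407.7,202,162),('blk',401,160,162),('blue',412,245,162)): print(n,ray(z,u,v,h).round(1))
for n,u,v in(('tq1',349,199),('tq2',461,215),('blk',401,160),('blue',412,245)): print(n,np.nanmedian(W[v-3:v+4,u-3:u+4].reshape(-1,3),axis=0).round(1))
print('staple pred',staple, 'outer tip pred', (staple-26*xh).round(1))
P=hinge+90*xh; P[2]=340
o=bot.observe()
for h in(340,): 
    bot.move_linear([*o['position'][:2],h])
f=best(P,yh); bot.goto(P,f)
snap('wrist','w1'); print(bot.observe()['joint_positions'].round(2),bot.observe()['t'])
E
```

```text
left max z 160.64369232982904
scene [ 0.70213638 74.02618836 97.04853703]
staple outer [550.5 127.2 124. ]
staple outer [552.1 145.  124. ]
staple outer [546.  107.2 124. ]
yel [ 517.2 -199.3  162. ]
blk [ 585.3 -187.5  162. ]
blue [ 448.3 -207.1  162. ]
tq1 [ 521.1 -105.7  142.9]
tq2 [ 499.9 -291.6  142.1]
blk [ 585.2 -187.5  162.4]
blue [ 448.3 -207.1  162.4]
staple pred [578.81452368 124.70676635 122.        ] outer tip pred [553.2 129.1 122. ]
[-0.33  0.63  0.27  1.2  -0.16  1.33  1.33] 3.575
```

The staple check agrees with the prediction to about 3 mm, and the pins are 70 mm apart as stated. Flipping the hasp now.

Run:
```python
from h import *
bot.command_gripper(0)
a=hinge+90*xh; a[2]=232; bot.move_linear(a)
o=bot.observe();print('force',o['contact_force'].round(1))
for d,s in((40,120),(10,80),(-20,80)):
    b=hinge+d*xh; b[2]=232; bot.move_linear(b,speed=s); o=bot.observe();print(d,o['contact_force'].round(1),o['t'])
b=hinge-20*xh; b[2]=380; bot.move_linear(b)
b=hinge-60*xh; b[2]=380; bot.move_linear(b)
snap('wrist','w2');snap('top','t2');print(bot.observe()['t'])
i=[cv2.imread('pics/%s.png'%n) for n in('w2','t2')]
cv2.imwrite('pics/c2.png',np.vstack([cv2.resize(i[0],(480,300)),cv2.resize(i[1][90:200,130:306],(480,300))]))
```

```text
force [-0.4 -0.1 -0.2]
40 [ 1.  -0.3  0.5] 6.425
10 [ 0.8 -1.4 -0.4] 6.95
-20 [ 0.5 -0.  -0.9] 7.475
9.125
```

View pics/c2.png

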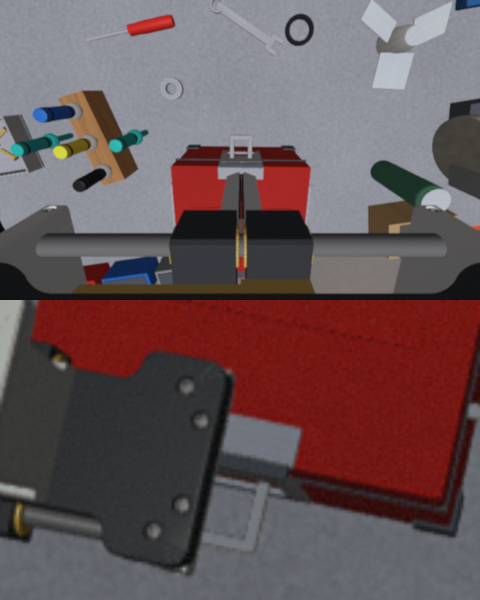

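The hasp has dropped forward: no plate stands up any more, and the staple loop shows at wrist crop (242,147). Next I go above the yellow pin, take a close look for its position, and check the hasp with the arm out of the way.

```bash
cat >> h.py <<'E'
sy=np.array([-0.142,0.99,0])
def pin_top(f,lo=157,hi=168):
    z=load(f);W=cloud(z);p=z['p'].astype(int)
    m=(p[...,0]>120)&(p[...,1]>110)&(p[...,2]<70)&(W[...,2]>lo)&(W[...,2]<hi)
    q=W[m]; c,r=cv2.minEnclosingCircle(q[:,:2].astype(np.float32)); return len(q),np.median(q,axis=0).round(1),np.round(c,1),round(r,1)
E
python3 - <<'E'
from h import *
P=np.array([517.5,-199,330.]); f=best(P,sy); bot.goto(P,f); bot.command_gripper(62,25)
snap('wrist','w3');print('wrist',pin_top('w3')); snap('top','t3');print('top',pin_top('t3'));snap('scene','s3');print('scene',pin_top('s3'),bot.observe()['joint_positions'].round(2),bot.observe()['t'])
i=[cv2.imread('pics/%s.png'%n) for n in('w3','s3','t3')]
cv2.imwrite('pics/c3.png',np.hstack([np.vstack([cv2.resize(i[0],(480,300)),cv2.resize(i[2][90:200,130:306],(480,300))]),cv2.resize(i[1][180:300,320:400],(320,600)[::1])[:600]]))
E
```

```text
wrist (69, array([ 517.3, -194.4,  159.9]), array([ 517.4, -197.9]), 12.8)
top (0, array([nan, nan, nan]), array([0., 0.]), 0.0)
scene (59, array([ 520.7, -195.5,  162.6]), array([ 520.2, -196.5]), 12.6) [ 0.09  0.4   0.33  1.65 -0.14  1.12  2.17] 11.5917
  return _methods._mean(a, axis=axis, dtype=dtype,
  ret = um.true_divide(
```

View pics/c3.png

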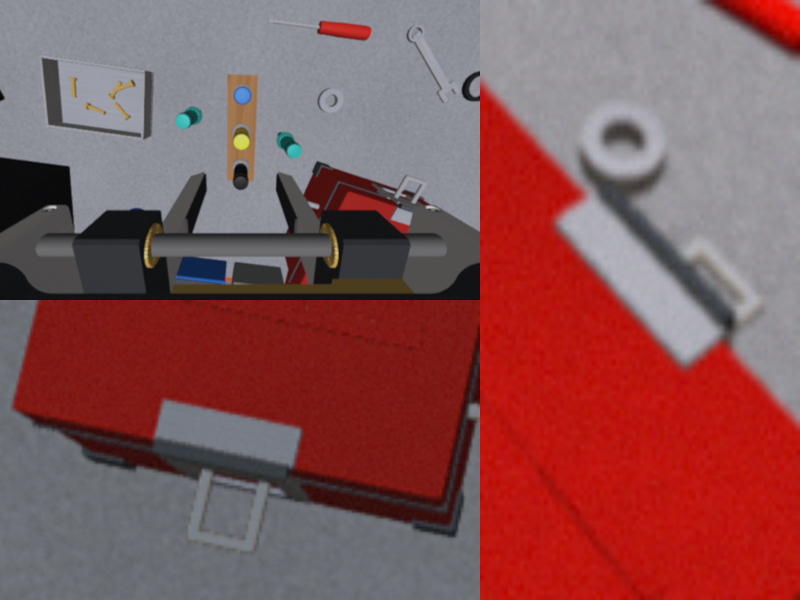

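The hasp hangs closed: in the top view only the hinge leaf remains on the lid and the loop is clear at crop (230,505). The yellow handle is central between the fingers at (240,140) in the wrist view. Next I grasp and lift the pin.

Run:
```python
from h import *
P=np.array([518,-198,200.]); bot.move_linear(P)
P[2]=138; bot.move_linear(P,speed=80)
print(bot.observe()['contact_force'].round(1))
bot.command_gripper(15,30); o=bot.observe(); print(o['grip_width'],o['grasp_force'],o['contact_force'].round(1))
P[2]=215; bot.move_linear(P,speed=80); P[2]=300; bot.move_linear(P)
o=bot.observe(); print(o['grip_width'],o['grasp_force'],o['contact_force'].round(1),o['t'])
Q=staple-80*xh; Q[2]=300; bot.goto(Q,best(Q,yh))
snap('wrist','w4');snap('top','t4');snap('scene','s4'); o=bot.observe(); print(o['position'],o['grip_width'],o['t'],o['joint_positions'].round(2))
W=cloud(load('t4'));p=load('t4')['p'].astype(int)
g=(np.ptp(p,axis=-1)<30)&(p[...,0]>80)&(W[...,2]>120)&(W[...,2]<134)&(W[...,0]>530)&(W[...,0]<598)&(W[...,1]>85)&(W[...,1]<165)
q=W[g]-hinge; print(len(q)); print('rel x',np.percentile(q@xh,[1,10,50,90]).round(1),'rel y',np.percentile(q@yh,[2,10,50,90,98]).round(1))
f=q[(q@xh<-41)];print('front bar',len(f),f.mean(0)@xh if len(f) else 0,np.percentile(f@yh,[2,50,98]))
i=[cv2.imread('pics/%s.png'%n) for n in('w4','s4','t4')]
cv2.imwrite('pics/c4.png',np.hstack([np.vstack([cv2.resize(i[0],(480,300)),cv2.resize(i[2][90:200,130:306],(480,300))]),cv2.resize(i[1][80:300,310:430],(320,587)).__array__()[:600] if 0 else cv2.resize(i[1][80:300,310:427],(320,600))]))
```

```text
[-0.3 -0.3 -0.7]
25.862076572813713 29.99198466539383 [0.3 1.2 1. ]
25.554374848758588 29.989417791366577 [ 0.3 -0.8 -2.8] 16.025
[500.40474458 136.6516319  299.98782255] 25.142704654861692 17.45 [-0.57  0.37  0.34  1.78 -0.14  1.01  1.23]
160
rel x [-37.6 -34.5 -23.  -11.3] rel y [-22.6 -21.7 -15.   19.1  20.8]Traceback (most recent call last):
  File "<stdin>", line 13, in <module>
    return _quantile_unchecked(
        a, q, axis, out, overwrite_input, method, keepdims, weights)
    return _ureduce(a,
                    func=_quantile_ureduce_func,
    ...<5 lines>...
                    overwrite_input=overwrite_input,
                    method=method)
    r = func(a, **kwargs)
    result = _quantile(arr,
                       quantiles=q,
    ...<2 lines>...
                       out=out,
                       weights=wgt)
    slices_having_nans = np.isnan(arr[-1, ...])
                                  ~~~^^^^^^^^^
IndexError: index -1 is out of bounds for axis 0 with size 0
```

Run:
```python
from h import *
for n in('t3','s4'):
    W=cloud(load(n));p=load(n)['p'].astype(int)
    g=(np.ptp(p,axis=-1)<30)&(p[...,0]>80)&(W[...,2]>118)&(W[...,2]<134)&(W[...,0]>530)&(W[...,0]<598)&(W[...,1]>85)&(W[...,1]<165)
    q=W[g]-hinge; x=q@xh;y=q@yh; f=(abs(y)<10)&(x<-30)
    print(n,len(q),'z',np.median(q[:,2])+162,'side y',np.percentile(y,[2,98]).round(1),'front bar x',np.percentile(x[f],[3,50,97]).round(1) if f.any() else None)
z=load('s4');W=cloud(z);p=z['p'].astype(int);tcp=bot.observe()['position']
y=(p[...,0]>120)&(p[...,1]>110)&(p[...,2]<70)&(W[...,2]>200)
for n,m in(('yel',y),('below',(W[...,2]>165)&(W[...,2]<260)&(np.linalg.norm(W[...,:2]-tcp[:2],axis=-1)<40))):
    q=W[m]-tcp; print(n,len(q))
    for lo in range(-110,40,12):
        s=q[(q[:,2]>lo)&(q[:,2]<=lo+12)]
        if len(s)>3: print(lo+6,len(s),s.mean(0).round(1))
i=[cv2.imread('pics/%s.png'%n) for n in('w4','s4','t4')]
cv2.imwrite('pics/c4.png',np.hstack([np.vstack([cv2.resize(i[0],(480,300)),cv2.resize(i[2][90:200,130:306],(480,300))]),cv2.resize(i[1][80:300,310:427],(320,600))]))
```

```text
t3 328 z 125.96590364327852 side y [-22.4  20.2] front bar x [-52.6 -49.2 -45.5]
s4 114 z 125.75844431739478 side y [-19.2  22.4] front bar x [-51.1 -46.8 -43.8]
yel 124
-80 9 [ 203.  -762.   -84.8]
16 4 [ 5.3 -8.  21.2]
28 90 [ 3.4 -0.8 24.6]
40 4 [12.6 12.8 37.3]
below 350
-104 41 [   4.1    2.1 -104.5]
-92 40 [  4.6   2.  -92. ]
-80 43 [  4.    2.6 -80. ]
-68 26 [  5.    3.3 -69.5]
-56 74 [ 10.2   6.5 -53. ]
-44 117 [  8.2   4.1 -46.4]
```

View pics/c4.png

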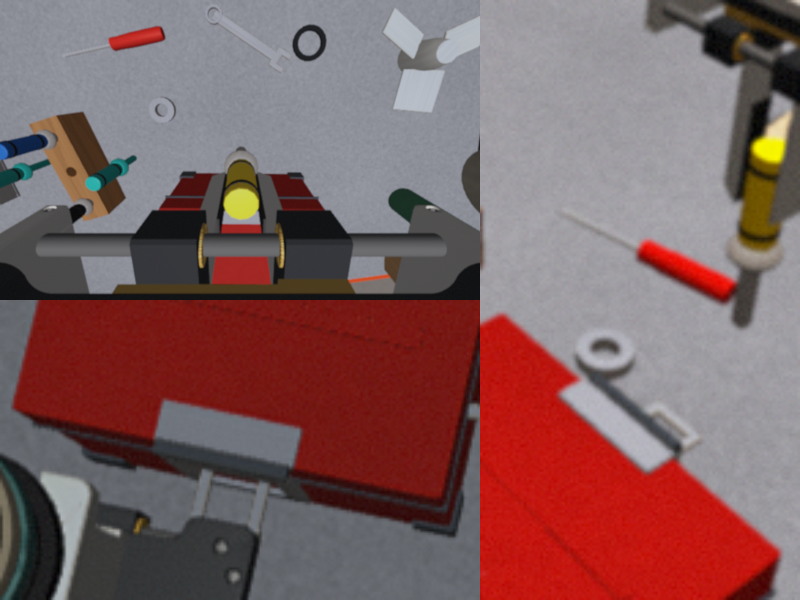

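The pin hangs straight in the grip, with its shank under the TCP to within about 1 mm. The front bar measured about 3.5 mm further forward than predicted, so I shift the target by that and insert with a force check.

```bash
cat >> h.py <<'E'
target=staple-3.5*xh
E
python3 - <<'E'
from h import *
f0=None
Q=target.copy(); Q[2]=300; bot.move_linear(Q,speed=80); bot.dwell(.2); f0=bot.observe()['contact_force']
Q[2]=246; bot.move_linear(Q,speed=80)
z=246
while z>182:
    z-=4 if z>196 else 2
    Q[2]=z; bot.move_linear(Q,speed=50); o=bot.observe(); df=o['contact_force']-f0
    print(z,df.round(1),end=' ')
    if np.linalg.norm(df)>5: break
snap('wrist','w5');snap('scene','s5'); o=bot.observe(); print(o['position'],o['grip_width'],o['t'])
i=[cv2.imread('pics/%s.png'%n) for n in('w5','s5')]
cv2.imwrite('pics/c5.png',np.hstack([cv2.resize(i[0],(480,300)),cv2.resize(i[1][160:260,320:427],(320,300))]))
E
```

```text
242 [-0.  -0.5 -0.5] 238 [-1.7 -1.5 -0.3] 234 [-0.9 -1.7  0. ] 230 [-0.4 -0.4  0.1] 226 [-0.6 -1.7  0.8] 222 [-1.6 -1.3  0. ] 218 [-1.  -1.4 -0.1] 214 [-0.3 -0.4  0.2] 210 [-1.3  0.3 -0.7] 206 [-1.2 -0.6 -0.8] 202 [-0.9 -0.6 -1.2] 198 [-1.4 -1.7 -0.8] 194 [-1.1 -0.9 -1.6] 192 [-2.1 -0.4 -0.1] 190 [-1.5 -0.1 -1.3] 188 [-2.1 -1.  -0.2] 186 [-2.4 -1.2 -0.5] 184 [-0.8 -0.4 -0.2] 182 [-2.3 -1.1  8.4] [576.05553491 124.87130137 183.27680617] 25.432044922284522 24.4333
```

View pics/c5.png

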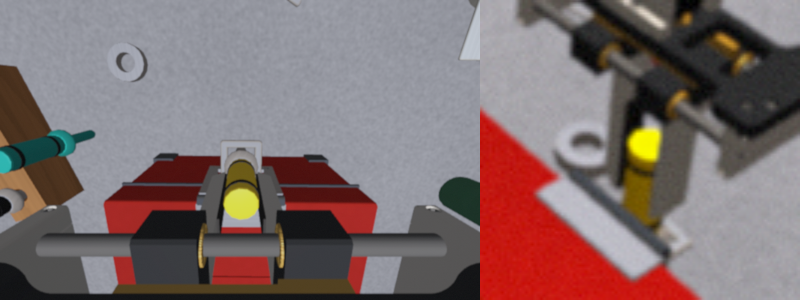

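Contact came at TCP z of about 183, the predicted seated height, and the wrist view shows the collar inside the loop at (241,160). Now I release, back off and check.

Run:
```python
from h import *
bot.command_gripper(56); bot.dwell(.2)
p=bot.observe()['position'].copy(); p[2]=320; bot.move_linear(p,speed=100)
Q=np.array([420,-60,330.]); bot.goto(Q,best(Q,sy)); bot.dwell(.3)
snap('top','t6');snap('scene','s6'); o=bot.observe(); print(o['contact_force'].round(1),o['t'])
for n in('t6','s6'): print(n,pin_top(n,195,225))
print('expect',target,'top z 208')
i=[cv2.imread('pics/%s.png'%n) for n in('t6','s6')]
cv2.imwrite('pics/c6.png',np.hstack([cv2.resize(i[0][90:200,130:306],(480,300)),cv2.resize(i[1][160:260,320:427],(320,300))]))
```

```text
[1.  0.  0.2] 28.1833
t6 (199, array([574.5, 124.5, 207.9]), array([574.8, 124.9]), 12.6)
s6 (129, array([579.7, 125.7, 208. ]), array([ 640.4, -247.4]), 391.5)
expect [575.36456154 125.29647918 122.        ] top z 208
```

View pics/c6.png

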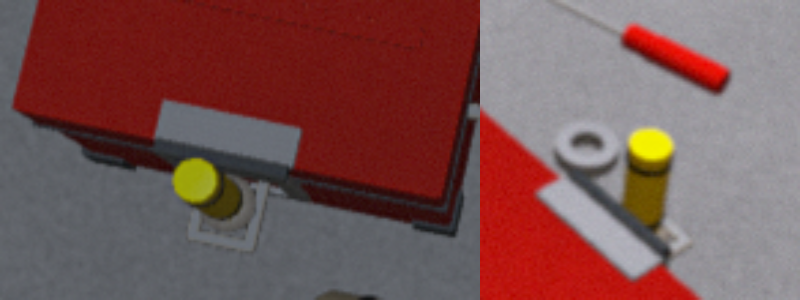

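The pin stands upright in the loop with its top at z = 208, as expected for fully seated, and the hasp is closed. The robot is clear, so I hand in.

```bash
python3 -c "
from h import *
print(bot.hand_in())"
```

```text
the job is handed in; nothing more can be done
None
```

The chest is locked: the hasp is closed over the staple and the yellow pin sits fully home in the loop and released; I handed the job in at about 28 s on the robot's clock.

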